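# Unload the sample carousel

### The job

The vial carousel is locked: lift its lock slide out of the inner notch, shift it out and let it drop into the outer notch. Then turn the carousel by its knob to bring each vial in turn to the opening of the clear cover, and take all the vials out into the blue tray (standing or lying, set down and not dropped from a height). When the carousel is empty, bring a pocket square to the opening and lock it again by lifting the slide back to the inner notch until it is fully down; leave the beaker, timer and amber bottle alone.

Things in the scene. Friction and masses are not known exactly. Their poses are not given: they have to be found in the camera images.
- carousel (a joint): turn of the carousel in rad about its upright axis, positive anticlockwise from above, 0 at the start, no end stops. At 0 and every multiple of 60 degrees (pi/3) one pocket stands exactly in the cover's opening and one rim gap exactly before the lock slide's nose. Takes about 0.1 N m, stays where it is left; cannot turn while the nose is in a rim gap
- table_centre (a point): centre of the top of the carousel's round aluminium table, 228 mm across, 34 mm above the bench, on its axis; six round pockets 60 degrees apart on a circle of 100 mm radius, the first towards own -x. Midway between pockets the rim has gaps, 22 mm wide, between pairs of round steel lugs (12 mm thick, tops 36 mm above the bench, 140 mm from the axis)
- knob (a point): point on the carousel's axis at the height to grip its black upright hexagonal knob: 46 mm across flats, 53 across corners, 40 mm tall; this point is 145 mm above the bench, 17 mm below the knob's top and 29 mm above the clear cover. Turns with the carousel; its own x axis is always normal to a pair of flats (so are the lines at 60 and 120 degrees to it)
- opening (a point): fixed point: centre (half-way up) of a vial standing in the pocket that is in the opening. x axis points level from here to the carousel's axis, 100 mm away; y to the left, z up. A clear cover (4 mm sheet on posts, top 116 mm above the bench) covers all other pockets; its cut-out is 134 mm wide (y), open towards the robot, and ends 69 mm beyond this point
- lock_handle (a point): centre of the upright black handle of the loose lock slide (0.1 to 0.2 kg): grip here. Handle 18 mm thick (own x), 46 long (own y), 49 tall, top 25 mm above this point. Below: a 12 mm blade in the rail's 17 mm channel; an 8 mm cross pin 38 mm lower; a 12 mm round nose at the pin's height, reaching 76 mm to own +y, towards the carousel
- inner_notch (a point): fixed point: where the handle's centre is when the slide's cross pin lies fully down in the inner notches (locked: nose between two rim lugs). Axes as for opening. Rail along y, carousel towards +y, on the carousel's right. Notches 15 mm long, 18 mm deep from the cheek tops (44 mm above the bench); raise the slide 17 mm or more for pin and nose to pass
- outer_notch (a point): the same for the outer notches, 40 mm farther from the carousel (unlocked: the nose is clear of the rim)
- tray_floor (a point): centre of the inner floor of the loose blue open tray: 96 mm (x) by 150 mm (y), inside 92 by 144 mm, walls 26 mm high above the bench, floor 3 mm above the bench. Behind it the room's monitor: screen an upright sheet along the world y from -0.75 to -0.19 m at x = 0.63 to 0.65 m, 0.11 to 0.45 m above the bench; the hand starts close to it, so draw back towards the robot before swinging round
- beaker: bystander: empty glass beaker, 54 mm across, 70 mm tall; origin at the centre of its underside
- timer: bystander: white bench timer, 50x75x62 mm; origin at the centre of its underside
- amber: bystander: amber bottle, 62 mm across, 128 mm tall; origin at the centre of its underside
- vial_a_mid (a point): centre of a loose glass sample vial with screw cap, 23 mm across (cap 24 mm), 72 mm tall, z along it towards the cap, this point 36 mm above its foot; grip the glass body, not the cap (the top 10 mm). Starts standing in a carousel pocket (collar 29 mm inside, 16 mm high, vial foot 34 mm above the bench). Some of the six vials are absent
- vial_b_mid (a point): centre of a loose glass sample vial with screw cap, 23 mm across (cap 24 mm), 72 mm tall, z along it towards the cap, this point 36 mm above its foot; grip the glass body, not the cap (the top 10 mm). Starts standing in a carousel pocket (collar 29 mm inside, 16 mm high, vial foot 34 mm above the bench). Some of the six vials are absent
- vial_c_mid (a point): centre of a loose glass sample vial with screw cap, 23 mm across (cap 24 mm), 72 mm tall, z along it towards the cap, this point 36 mm above its foot; grip the glass body, not the cap (the top 10 mm). Starts standing in a carousel pocket (collar 29 mm inside, 16 mm high, vial foot 34 mm above the bench). Some of the six vials are absent
- vial_d_mid (a point): centre of a loose glass sample vial with screw cap, 23 mm across (cap 24 mm), 72 mm tall, z along it towards the cap, this point 36 mm above its foot; grip the glass body, not the cap (the top 10 mm). Starts standing in a carousel pocket (collar 29 mm inside, 16 mm high, vial foot 34 mm above the bench). Some of the six vials are absent
- vial_e_mid (a point): centre of a loose glass sample vial with screw cap, 23 mm across (cap 24 mm), 72 mm tall, z along it towards the cap, this point 36 mm above its foot; grip the glass body, not the cap (the top 10 mm). Starts standing in a carousel pocket (collar 29 mm inside, 16 mm high, vial foot 34 mm above the bench). Some of the six vials are absent
- vial_f_mid (a point): centre of a loose glass sample vial with screw cap, 23 mm across (cap 24 mm), 72 mm tall, z along it towards the cap, this point 36 mm above its foot; grip the glass body, not the cap (the top 10 mm). Starts standing in a carousel pocket (collar 29 mm inside, 16 mm high, vial foot 34 mm above the bench). Some of the six vials are absent
There are look-alikes about, which are no part of the job. What is shaped like the part that bears lock_handle but green is not meant.

How it is judged (in metres and radians):
On the way, in this order (a step that is already met when the one before it is completed fails the run):
1. the lock slide rests released in the outer notch (x of lock_handle in the frame of outer_notch between -0.008 and 0.008 m and y of lock_handle in the frame of outer_notch between -0.008 and 0.008 m and z of lock_handle in the frame of outer_notch between -0.006 and 0.005 m and contact force between the fingers and lock below 0.2 N), for 0.2 s.
2. every vial is in the tray, released and at rest, while the slide is still in the outer notch (all of step 1 and x of vial_a_mid in the frame of tray_floor between -0.046 and 0.046 m and y of vial_a_mid in the frame of tray_floor between -0.072 and 0.072 m and z of vial_a_mid in the frame of tray_floor between 0 and 0.045 m and contact force between the fingers and vial_a below 0.2 N and linear speed of each of vial_a, vial_b, vial_c, vial_d, vial_e, vial_f below 0.05 m/s and x of vial_b_mid in the frame of tray_floor between -0.046 and 0.046 m and y of vial_b_mid in the frame of tray_floor between -0.072 and 0.072 m and z of vial_b_mid in the frame of tray_floor between 0 and 0.045 m and contact force between the fingers and vial_b below 0.2 N and x of vial_c_mid in the frame of tray_floor between -0.046 and 0.046 m and y of vial_c_mid in the frame of tray_floor between -0.072 and 0.072 m and z of vial_c_mid in the frame of tray_floor between 0 and 0.045 m and contact force between the fingers and vial_c below 0.2 N and x of vial_d_mid in the frame of tray_floor between -0.046 and 0.046 m and y of vial_d_mid in the frame of tray_floor between -0.072 and 0.072 m and z of vial_d_mid in the frame of tray_floor between 0 and 0.045 m and contact force between the fingers and vial_d below 0.2 N and x of vial_e_mid in the frame of tray_floor between -0.046 and 0.046 m and y of vial_e_mid in the frame of tray_floor between -0.072 and 0.072 m and z of vial_e_mid in the frame of tray_floor between 0 and 0.045 m and contact force between the fingers and vial_e below 0.2 N and x of vial_f_mid in the frame of tray_floor between -0.046 and 0.046 m and y of vial_f_mid in the frame of tray_floor between -0.072 and 0.072 m and z of vial_f_mid in the frame of tray_floor between 0 and 0.045 m and contact force between the fingers and vial_f below 0.2 N), for 0.2 s.
At the end, for the whole second after the job is handed in: every vial present lies or stands inside the tray, released and at rest (its centre between the walls and less than 45 mm above the tray floor); the lock slide is released, upright within 7 degrees and fully down in the inner notch (within 8 mm along and across, 6 mm in height), the carousel still (x of vial_a_mid in the frame of tray_floor between -0.046 and 0.046 m and y of vial_a_mid in the frame of tray_floor between -0.072 and 0.072 m and z of vial_a_mid in the frame of tray_floor between 0 and 0.045 m and contact force between the fingers and vial_a below 0.2 N and linear speed of each of vial_a, vial_b, vial_c, vial_d, vial_e, vial_f below 0.05 m/s and x of vial_b_mid in the frame of tray_floor between -0.046 and 0.046 m and y of vial_b_mid in the frame of tray_floor between -0.072 and 0.072 m and z of vial_b_mid in the frame of tray_floor between 0 and 0.045 m and contact force between the fingers and vial_b below 0.2 N and x of vial_c_mid in the frame of tray_floor between -0.046 and 0.046 m and y of vial_c_mid in the frame of tray_floor between -0.072 and 0.072 m and z of vial_c_mid in the frame of tray_floor between 0 and 0.045 m and contact force between the fingers and vial_c below 0.2 N and x of vial_d_mid in the frame of tray_floor between -0.046 and 0.046 m and y of vial_d_mid in the frame of tray_floor between -0.072 and 0.072 m and z of vial_d_mid in the frame of tray_floor between 0 and 0.045 m and contact force between the fingers and vial_d below 0.2 N and x of vial_e_mid in the frame of tray_floor between -0.046 and 0.046 m and y of vial_e_mid in the frame of tray_floor between -0.072 and 0.072 m and z of vial_e_mid in the frame of tray_floor between 0 and 0.045 m and contact force between the fingers and vial_e below 0.2 N and x of vial_f_mid in the frame of tray_floor between -0.046 and 0.046 m and y of vial_f_mid in the frame of tray_floor between -0.072 and 0.072 m and z of vial_f_mid in the frame of tray_floor between 0 and 0.045 m and contact force between the fingers and vial_f below 0.2 N and x of lock_handle in the frame of inner_notch between -0.008 and 0.008 m and y of lock_handle in the frame of inner_notch between -0.008 and 0.008 m and z of lock_handle in the frame of inner_notch between -0.006 and 0.005 m and contact force between the fingers and lock below 0.2 N and linear speed of lock below 0.02 m/s and angle between lock_handle's own z axis and vertical below 0.12 rad and velocity of joint carousel between -0.05 and 0.05 rad/s); the robot touches nothing.
It fails at once if a bystander (beaker, timer, amber bottle) is moved by more than 30 mm (distance of any of beaker, timer, amber from where it was at the start of the episode above 0.03 m).
It fails at once if a vial is dropped from a height (falls faster than 1.4 m/s) (linear speed of any of vial_a, vial_b, vial_c, vial_d, vial_e, vial_f above 1.4 m/s).
Of vial_a, vial_b, vial_c, vial_d, vial_e, vial_f only 3 to 4 are there at a start; the rules pass over those that are not, and their reading is None.
At some moment in a run one of tray may be knocked a few centimetres aside while the robot is not near it.
It also fails if it takes over 200 s, if anything falls off the work surface, if the arm or the gripper's body presses on something with over 40 N, if the wrist force passes 120 N, or if a joint passes its speed limit or range.

### The arm

A 6-joint arm with a two-finger parallel gripper is mounted at the origin on a cart in front of the work surface, level with it; the furniture and walls round the work are solid. World frame = base frame: x ahead of the robot, y to its left, z up, the work surface at z = 0. Lengths are in m, angles in degrees, forces in N, time in s.
With the tool pointing down it reaches from about 0.275 to 0.75 m from the base axis. Payload 10.2 kg.
Tool frame: the origin (TCP) lies midway between the tips of the shut fingers; the grasp point (between the pads) lies 19 mm behind it (grasp_offset is the distance from the TCP to the grasp point, in m); z points along the fingers, y is the line along which they close (so a half turn about z gives the same grasp; the last joint's range is limited). The gripper opens to 88 mm and grips with 3 to 60 N. Pads are 18 mm wide; open, the fingers measure 123 mm over their backs; the gripper's body (75 mm by 187 mm) begins 45 mm behind the grasp point.
Start: joints at [-79.951, 17.928, 85.812, -0, 76.261, -12.8], TCP at [0.204, -0.484, 0.239] pointing down, gripper open.
Joint ranges: [-168.41, 168.41], [-55.51, 124.54], [10.69, 146.95], [-70.63, 250.63], [1, 178], [-165.06, 165.06]. Speed limits (degrees/s): [136.94, 136.94, 172.46, 180, 180, 180].

### API

Orientations are given as [roll, pitch, yaw] about the fixed x, y, z axes, in that order (R = Rz(yaw) Ry(pitch) Rx(roll)).
In Python, from plant import sense, snapshot, calibration, sign_off, grasp_offset gives the robot as it stands.
- The arm moves only by the tool arm_command, never from a script. Its argument "motion" is a list that holds one entry, the list of rows, each a list of 7 numbers: the turn, a rotation vector about the world's x, y, z in rad, then the shift along the world's x, y, z in mm, then the gripper's target within -1 to 1 (fully open at 1, half-way at 0, shut at -1). In form: [[[wx, wy, wz, tx, ty, tz, fingers], ...]]. A call has exactly 10 rows; each row is the pose to reach, as a shift and turn from the pose commanded when the call began; what a row does not reach only later rows make up. A row lasts 1/10 s, in which the tool goes at most 50 mm and 8.59 degrees, less where a joint would pass 70% of its speed; a pose out of reach is approached as far as the arm can. A call with a gripper value outside its range is refused whole. The fingers move at their own pace and stop on an object; "newtons" is the grip in N (left out, the last holds). Time passes only in rows, so rows that repeat a pose let the fingers close, or fill a call up. It gives the time, the measured TCP pose, the force, the opening and the grip force at its end, in the units of the state.
- sense(): the state, without advancing time (a new reading comes with each control period).
- snapshot(name): name is "side" or "top" or "wrist"; returns the picture (384x512x3 uint8, red, green, blue); there is no depth.
- calibration(name): a dict with "K" (3x3 intrinsics, pixels), "T" (4x4, takes a point from camera to world coordinates); the wrist camera has in their place "tool_from_camera" (4x4, takes a point from camera to tool coordinates, whose origin is the TCP and whose axes are the flange's). Camera axes: x right, y down, z forward; pixel columns grow to the right and rows downward; lengths in m; the calibration is good to about 2 mm. A picture is of the moment at which its call begins: read the wrist's pose just before it. calibration takes no time and is no camera call.
- sign_off(): hands the job in; it is judged then, once.
The state is a dict: "clock": time; "joint_pos": joint angles; "dq": joint speeds; "joint_efforts": joint torques, N m; "tcp_pos": TCP position; "tool_rot": TCP orientation; "wrist_force": force on the tool from outside, world axes, zero at the start; "moment": the same for the moment, N m; "opening": finger opening in m; "gripper_force": force on a finger pad.
Only numpy, scipy, OpenCV 4.12 (cv2) and the standard library are available. Lean on these libraries where they do the work, as an engineer would, in place of code of your own. Each camera call takes 0.05 s, during which the arm holds its last target. There are 200 camera calls.

## Working session

There is one attempt and no reset: what is moved stays moved. The work goes in short steps, Python scripts to look and compute and a tool call to move; the robot and the scene stay as the last step left them, time stands still between calls to the robot, and variables do not carry over. Pictures are saved under pics/ and viewed, at most 14 in all, crops included, and the job is handed in when it is done.

Besides the shell and the picture viewer there is one more tool, called after "Call:" as name(argument=value, ...), one argument or row to a line, values as JSON. arm_command: Moves the arm, as the interface text tells. Its arguments: {"type":"object","properties":{"motion":{"type":"array"},"newtons":{"type":"number"}},"required":["motion"]}

```bash
mkdir -p pics; ls
python3 - <<'E'
from plant import *
import cv2,numpy as np
np.set_printoptions(precision=4,suppress=True)
print(sense(),grasp_offset)
for n in ["side","top","wrist"]:
    c=calibration(n); print(n,c)
    cv2.imwrite(f"pics/{n}0.png",snapshot(n)[:,:,::-1])
E
```

```text
pics
{'clock': 0.0, 'joint_pos': array([-79.9516,  17.957 ,  85.8531,   0.0012,  76.2606, -12.7997]), 'dq': array([ 0.0059,  0.0111, -0.0037,  0.0527, -0.0603,  0.0566]), 'joint_efforts': array([ -0.0007, -40.2211, -25.2271,   0.0694,   0.0353,  -0.0001]), 'tcp_pos': array([ 0.2038, -0.4836,  0.2382]), 'tool_rot': array([-179.9312,   -0.0168,   22.8478]), 'wrist_force': array([-0.9904, -0.413 , -0.2264]), 'moment': array([ 0.004 ,  0.0182, -0.0457]), 'gripper_force': 0.0, 'opening': 0.08832046099031617} 0.0187
side {'K': array([[412.0333,   0.    , 254.7658],
       [  0.    , 412.0333, 193.1875],
       [  0.    ,   0.    ,   1.    ]]), 'T': array([[ 0.991 , -0.0735,  0.1115,  0.42  ],
       [-0.1313, -0.3844,  0.9138, -1.0056],
       [-0.0243, -0.9203, -0.3906,  0.5601],
       [ 0.    ,  0.    ,  0.    ,  1.    ]])}
top {'K': array([[422.3701,   0.    , 251.0264],
       [  0.    , 422.3701, 193.0215],
       [  0.    ,   0.    ,   1.    ]]), 'T': array([[-0.0078, -0.9846,  0.1748,  0.3619],
       [-1.    ,  0.0083,  0.0019,  0.0103],
       [-0.0033, -0.1748, -0.9846,  1.1362],
       [ 0.    ,  0.    ,  0.    ,  1.    ]])}
wrist {'K': array([[305.0797,   0.    , 251.7775],
       [  0.    , 305.0797, 191.8244],
       [  0.    ,   0.    ,   1.    ]]), 'tool_from_camera': array([[ 0.    , -0.9542, -0.2993,  0.0785],
       [ 1.    ,  0.0004, -0.0011,  0.0002],
       [ 0.0012, -0.2993,  0.9542, -0.1465],
       [ 0.    ,  0.    ,  0.    ,  1.    ]])}
```

View pics/top0.png

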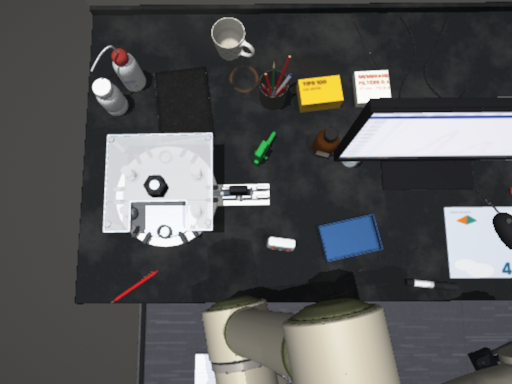

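View pics/side0.png

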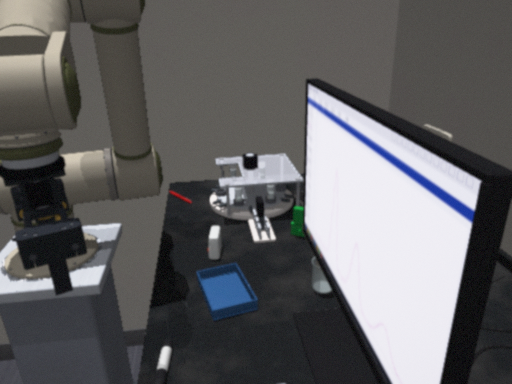

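The pictures show the knob near top (157,186), the opening at about (165,225), the black lock handle at (238,190), the green look-alike at (265,148), the tray at (350,237) and the timer at (281,243). The amber bottle is at (325,143), with the beaker beside it at (350,162).

Things that could be mistaken for the lock: the green handle at (265,148), and the black knob at (157,186). I choose the black handle in the white rail at (238,190). I'll check it in a close crop.

```bash
cat > h.py <<'E'
import numpy as np, cv2
from plant import *
from scipy.spatial.transform import Rotation as R
np.set_printoptions(precision=4,suppress=True)
def cam(name):
    c=calibration(name)
    if name!="wrist": return c["K"],c["T"]
    s=sense(); T=np.eye(4); T[:3,:3]=R.from_euler('xyz',s["tool_rot"],degrees=True).as_matrix(); T[:3,3]=s["tcp_pos"]
    return c["K"],T@c["tool_from_camera"]
def ray(px,z,K,T):
    p=np.atleast_2d(np.asarray(px,float)); d=np.c_[p,np.ones(len(p))]@np.linalg.inv(K).T@T[:3,:3].T
    o=T[:3,3]; return o+d*((z-o[2])/d[:,2])[:,None]
def proj(P,K,T):
    q=(np.atleast_2d(P)-T[:3,3])@T[:3,:3]@K.T; return q[:,:2]/q[:,2:]
def blobs(m,amin=20):
    out=[]
    for c in cv2.findContours(m.astype(np.uint8),cv2.RETR_EXTERNAL,cv2.CHAIN_APPROX_NONE)[0]:
        a=cv2.contourArea(c)
        if a>=amin: out.append((a,cv2.minAreaRect(c),c))
    return sorted(out,key=lambda t:-t[0])
E
python3 - <<'E'
from h import *
im=cv2.imread("pics/top0.png"); K,T=cam("top"); hsv=cv2.cvtColor(im,cv2.COLOR_BGR2HSV)
b=blobs((hsv[...,0]>100)&(hsv[...,0]<125)&(hsv[...,1]>120)&(hsv[...,2]>60),200)
for a,r,c in b[:3]:
    print("blue",a,r[0],r[1],ray(cv2.boxPoints(r),0.026,K,T)[:,:2], ray([r[0]],0.026,K,T))
d=im.max(2)<60
for nm,(x0,x1,y0,y1),z in [("knob",(140,175,168,205),.162),("lock",(226,254,180,200),.093)]:
    m=np.zeros_like(d); m[y0:y1,x0:x1]=d[y0:y1,x0:x1]
    for a,r,c in blobs(m,15): print(nm,a,r,ray([r[0]],z,K,T))
print("cover px corners", )
cr=im[115:260,90:290]; cv2.imwrite("pics/c1.png",cv2.resize(cr,None,fx=4,fy=4,interpolation=cv2.INTER_CUBIC))
E
```

```text
blue 2099.0 (350.1319885253906, 237.2387237548828) (37.851348876953125, 58.61337661743164) [[ 0.4709 -0.1615]
 [ 0.5046 -0.3137]
 [ 0.4077 -0.3302]
 [ 0.375  -0.1802]] [[ 0.4392 -0.2463  0.026 ]]
knob 92.5 ((159.7538299560547, 188.43077087402344), (12.403472900390625, 20.093624114990234), 29.744882583618164) [[0.5476 0.2264 0.162 ]]
lock 137.0 ((239.0, 190.5), (9.0, 20.0), 90.0) [[0.5537 0.0424 0.093 ]]
lock 56.5 ((239.5, 181.5), (3.0, 27.0), 90.0) [[0.5768 0.0411 0.093 ]]
cover px corners
```

View pics/c1.png

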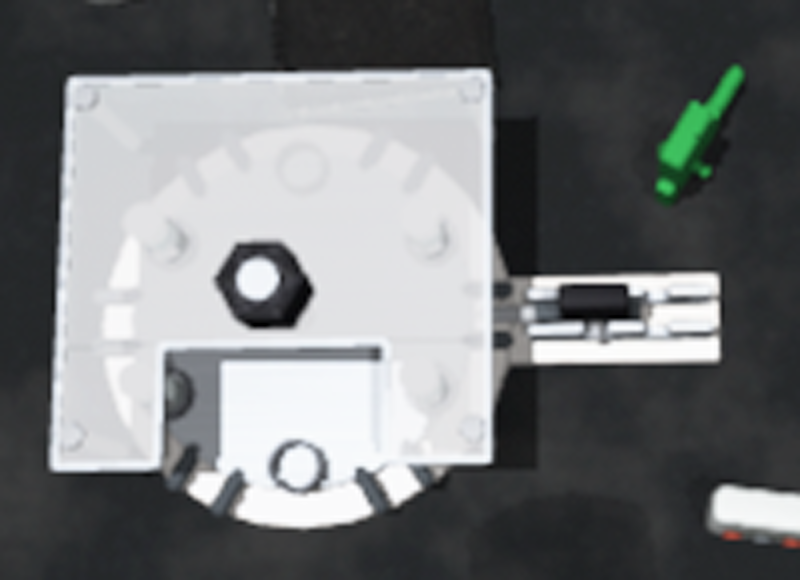

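The crop confirms the black handle in the white rail, at crop (594,301). The green slide lies loose at (690,150). The hex knob is at (264,285). The opening pocket at (299,466) is empty, and vials show at lower left (175,390), upper left (167,240), upper right (428,240) and lower right (428,385). The far pocket (302,170) looks empty.

Run:
```python
from h import *
K,T=cam("top")
f=lambda c,z:ray(np.array(c,float)/4+[90-.375,115-.375],z,K,T)
print("knob",f([[264,285]],.162)); print("ring",f([[299,466]],.05))
print("vials caps",f([[165,238],[428,238],[428,383],[175,390]],.106))
print("far ring",f([[302,170]],.05))
c=f([[68,76],[492,70],[490,462],[52,468]],.116);print("cover",c, c.mean(0))
print("lugs",f([[502,290],[502,340]],.036).mean(0))
print("cutout far edge",f([[165,347],[382,345]],.116))
print("rail end corners",f([[720,272],[720,360],[530,362]],.03))
print("handle",f([[594,301]],.093), f([[562,287],[626,285],[626,316],[562,318]],.093))
# side view check
im=cv2.imread("pics/side0.png");Ks,Ts=cam("side")
print(proj([[.553,.042,.093],[.54,.235,.162]],Ks,Ts))
```

```text
knob [[0.5538 0.2363 0.162 ]]
ring [[0.457 0.236 0.05 ]]
vials caps [[0.5952 0.3121 0.106 ]
 [0.5938 0.1477 0.106 ]
 [0.5025 0.1464 0.106 ]
 [0.4995 0.302  0.106 ]]
far ring [[0.6533 0.2395 0.05  ]]
cover [[0.698  0.3747 0.116 ]
 [0.6995 0.1077 0.116 ]
 [0.4527 0.1069 0.116 ]
 [0.4512 0.3716 0.116 ]] [0.5754 0.2402 0.116 ]
lugs [0.5571 0.1073 0.036 ]
cutout far edge [[0.5247 0.3063 0.116 ]
 [0.5248 0.1736 0.116 ]]
rail end corners [[ 0.586  -0.0376  0.03  ]
 [ 0.5266 -0.0366  0.03  ]
 [ 0.5263  0.0891  0.03  ]]
handle [[0.5554 0.0446 0.093 ]] [[0.5645 0.0647 0.093 ]
 [0.5654 0.0244 0.093 ]
 [0.5456 0.0245 0.093 ]
 [0.5447 0.0647 0.093 ]]
[[256.7647 199.3945]
 [243.9158 155.4396]]
```

Call:
arm_command(
  motion=[
    [[0.12,0,0.12,10,50,10,1],[0,0,0.24,25,100,20,1],[0,0,0.36,40,148,25,1],[0,0,0.48,55,195,30,1],[0,0,0.6,70,242,35,1],[0,0,0.72,85,290,40,1],[0,0,0.84,100,338,45,1],[0,0,0.96,115,385,50,1],[0,0,1.07,130,433,55,1],[0,0,1.173,146,480,60,1]],
  ],
  newtons=20,
)

```text
clock: 1.15
tcp_pos: [0.3479, -0.0073, 0.2985]
tool_rot: [180.0, 0.0, 90.3]
wrist_force: [0.9, -1.6, 0.5]
opening: 0.088
gripper_force: 0.0
```

Call:
arm_command(
  motion=[
    [[0,0,0,40,5,-5,1],[0,0,0,80,10,-10,1],[0,0,0,120,15,-15,1],[0,0,0,155,20,-20,1],[0,0,0,180,30,-30,1],[0,0,0,180,45,-30,1],[0,0,0,180,45,-30,1],[0,0,0,180,45,-30,1],[0,0,0,180,45,-30,1],[0,0,0,180,45,-30,1]],
  ],
)

```text
clock: 2.15
tcp_pos: [0.5276, 0.0352, 0.2688]
tool_rot: [179.9, 0.0, 90.0]
wrist_force: [0.6, 0.2, 0.5]
opening: 0.0884
gripper_force: 0.0
```

Run:
```python
from h import *
s=sense(); print({k:s[k] for k in("clock","joint_pos","tcp_pos","tool_rot")})
cv2.imwrite("pics/w1.png",snapshot("wrist")[:,:,::-1])
K,T=cam("wrist"); print(proj([[.555,.0445,.093],[.5555,.2375,.162],[.455,.2375,.05]],K,T))
```

```text
{'clock': 2.15, 'joint_pos': array([-8.8866, 17.2234, 82.2486, -0.005 , 80.4729, -8.9082]), 'tcp_pos': array([0.5276, 0.0352, 0.2688]), 'tool_rot': array([179.9464,   0.0135,  90.0224])}
[[276.2401 163.1799]
 [291.9396 -98.217 ]
 [179.6157 -31.472 ]]
```

View pics/w1.png

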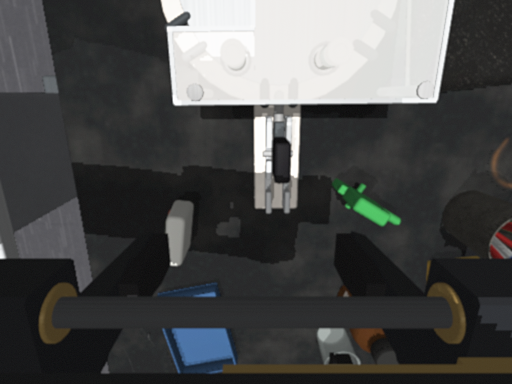

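The wrist view confirms the black handle in the rail at (281,160). The green slide is at (365,203), with the tray bottom left at (200,330). Next I measure the handle more exactly.

Run:
```python
from h import *
im=cv2.imread("pics/w1.png"); K,T=cam("wrist")
g=im.max(2)
for y in range(124,196,5): print(y,g[y,262:304:2])
print(T[:3,3])
for dx in(-9,9):
  for dy in(-23,23): print(dx,dy,proj([[.555+dx/1e3,.0445+dy/1e3,.093],[.555+dx/1e3,.0445+dy/1e3,.044]],K,T).round(1).tolist())
```

```text
124 [254 255 173 252 251 169  65 118 120 117 116 101 159 254 247 237 247 254
 255 105  43]
129 [254 255 189 251 250 146  65 115 108  97  96  71 155 231 224 233 247 254
 255  79  41]
134 [254 255 191 251 249 150  67  99 101  97  94 101 169 231 222 232 248 254
 255  76  40]
139 [254 255 196 250 249 145  15  18  17  17  15  12  86 217 223 234 243 253
 251  71  44]
144 [254 255 199 250 249 106  11  36  44  42  41  40  40  32  90 235 247 255
 242  65  43]
149 [255 255 205 206 198  69  17  38  55  56  52  51  48  42  86 241 249 255
 216  49  44]
154 [230 207 218 218 215  76  17  41  52  52  51  49  48  40  77 198 255 255
 190  39  43]
159 [254 255 164 142 144  60  19  38  52  51  49  47  47  35 128 255 254 255
 179  37  44]
164 [254 255 210 253 249  77  19  39  49  49  49  45  45  34 124 255 254 255
 182  36  43]
169 [255 252 212 253 245  70  17  39  49  49  48  46  43  31 162 255 254 255
 173  39  46]
174 [162 146 121 146 128  77  22  40  45  44  43  43  43  31 163 255 255 255
 130  42  44]
179 [162 147 135 141 134 111  58  21  27  27  23  21  23  18  91 160 158 145
  67  36  33]
184 [165 149 141 147 116 108 148 163 145 147 119 125 135 116 108 145 161 146
  49  27  28]
189 [163 147 101  82  94 108 147 163 161 163 120 103  81  92 117 160 162 147
  44  29  31]
194 [164 144 120 150 129 105 147 162 161 164 118  91 148 142 118 161 162 141
  41  32  34]
[0.5285 0.113  0.4152]
-9 -23 [[267.5, 183.8], [265.6, 173.1]]
-9 23 [[268.2, 141.7], [266.1, 135.9]]
9 -23 [[283.9, 183.8], [280.0, 173.1]]
9 23 [[285.3, 141.7], [281.0, 136.0]]
```

Call:
arm_command(
  motion=[
    [[0,0,0,10,3,-30,1],[0,0,0,20,6,-60,1],[0,0,0,30,10,-90,1],[0,0,0,30,10,-110,1],[0,0,0,30,10,-110,1],[0,0,0,30,10,-110,1],[0,0,0,30,10,-110,1],[0,0,0,30,10,-110,1],[0,0,0,30,10,-110,1],[0,0,0,30,10,-110,1]],
  ],
)

```text
clock: 3.2
tcp_pos: [0.5581, 0.0456, 0.1586]
tool_rot: [180.0, 0.0, 90.1]
wrist_force: [0.5, 0.3, 0.3]
opening: 0.0884
gripper_force: 0.0
```

Run:
```python
from h import *
s=sense(); print(s["tcp_pos"],s["tool_rot"])
K,T=cam("wrist"); im=snapshot("wrist")[:,:,::-1].copy(); cv2.imwrite("pics/w2.png",im)
b=(im.max(2)<70); m=np.zeros_like(b)
p=proj([[.558,.0445,.093]],K,T)[0]; print(p,T[:3,3])
x,y=p.astype(int); m[y-60:y+60,x-40:x+40]=b[y-60:y+60,x-40:x+40]
for a,r,c in blobs(m,200): print(a,r,cv2.boundingRect(c),ray([r[0]],.093,K,T))
cv2.imwrite("pics/w2c.png",cv2.resize(im[max(0,y-75):y+75,x-100:x+100],None,fx=3,fy=3))
```

```text
[0.5581 0.0456 0.1586] [179.9563   0.0055  90.0573]
[250.3991 207.9694] [0.5588 0.1233 0.3051]
2778.5 ((249.5, 206.5), (119.0, 79.0), 90.0) (210, 147, 80, 120) [[0.5573 0.0457 0.093 ]]
1507.5 ((255.5, 200.0), (70.0, 25.0), 90.0) (243, 165, 26, 71) [[0.5617 0.0507 0.093 ]]
```

View pics/w2c.png

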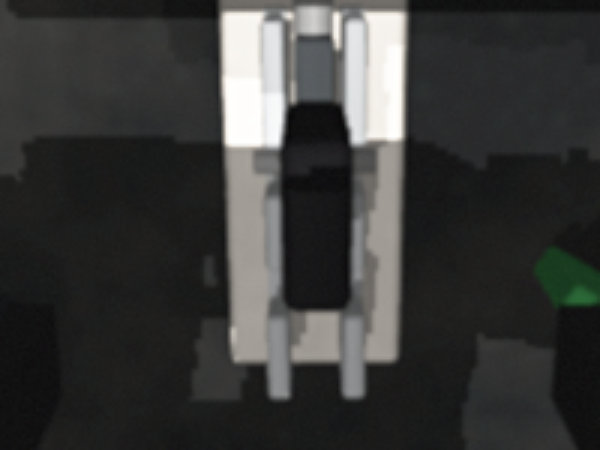

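The crop shows the handle centred at crop x≈318 (px 256). That puts it about 3 mm to +x of the tool, at world x≈0.561, y≈0.047. Now I descend and grip.

Call:
arm_command(
  motion=[
    [[0,0,0,3,0,-25,0.2],[0,0,0,3,0,-50,0],[0,0,0,3,0,-75,0],[0,0,0,3,0,-95,0],[0,0,0,3,0,-105,0],[0,0,0,3,0,-105,-1],[0,0,0,3,0,-105,-1],[0,0,0,3,0,-105,-1],[0,0,0,3,0,-105,-1],[0,0,0,3,0,-105,-1]],
  ],
  newtons=20,
)

```text
clock: 4.25
tcp_pos: [0.5615, 0.0456, 0.054]
tool_rot: [179.9, 0.0, 90.1]
wrist_force: [-0.2, 0.3, 3.7]
opening: 0.0181
gripper_force: 19.9
```

Call:
arm_command(
  motion=[
    [[0,0,0,0,0,6,-1],[0,0,0,0,0,12,-1],[0,0,0,0,0,18,-1],[0,0,0,0,0,23,-1],[0,0,0,0,0,23,-1],[0,0,0,0,-10,23,-1],[0,0,0,0,-20,23,-1],[0,0,0,0,-30,23,-1],[0,0,0,0,-40,23,-1],[0,0,0,0,-40,23,-1]],
  ],
)

```text
clock: 5.25
tcp_pos: [0.561, 0.0041, 0.076]
tool_rot: [-180.0, 0.0, 90.0]
wrist_force: [0.3, -0.6, -1.0]
opening: 0.0182
gripper_force: 19.9
```

Call:
arm_command(
  motion=[
    [[0,0,0,0,1,-5,-1],[0,0,0,0,1,-10,-1],[0,0,0,0,1,-15,-1],[0,0,0,0,1,-19,-1],[0,0,0,0,1,-22,-1],[0,0,0,0,1,-22,-1],[0,0,0,0,1,-22,-1],[0,0,0,0,1,-22,-1],[0,0,0,0,1,-22,-1],[0,0,0,0,1,-22,-1]],
  ],
)

```text
clock: 6.25
tcp_pos: [0.561, 0.0066, 0.0541]
tool_rot: [180.0, 0.0, 90.1]
wrist_force: [0.4, 0.3, -0.5]
opening: 0.0182
gripper_force: 20.0
```

Call:
arm_command(
  motion=[
    [[0,0,0,0,0,0,0],[0,0,0,0,0,0,0],[0,0,0,0,0,0,0],[0,0,0,0,0,30,0],[0,0,0,0,0,70,0],[0,0,0,0,0,115,0],[0,0,0,-10,30,160,0],[0,0,0,-20,60,200,0],[0,0,0,-30,95,230,0],[0,0,0,-30,130,246,0]],
  ],
)

```text
clock: 7.25
tcp_pos: [0.5305, 0.1378, 0.3036]
tool_rot: [179.8, -0.0, 90.0]
wrist_force: [0.4, 0.1, 0.4]
opening: 0.0435
gripper_force: 0.0
```

Call:
arm_command(
  motion=[
    [[0,0,0,0,0,0,0],[0,0,0,0,0,0,0],[0,0,0,0,0,0,0],[0,0,0,0,0,0,0],[0,0,0,0,0,0,0],[0,0,0,0,0,0,0],[0,0,0,0,0,0,0],[0,0,0,0,0,0,0],[0,0,0,0,0,0,0],[0,0,0,0,0,0,0]],
  ],
)

```text
clock: 8.25
tcp_pos: [0.531, 0.1366, 0.3001]
tool_rot: [180.0, -0.0, 90.1]
wrist_force: [0.4, -0.9, -0.6]
opening: 0.0442
gripper_force: 0.0
```

Run:
```python
from h import *
s=sense(); print(s["tcp_pos"],s["tool_rot"])
K,T=cam("wrist"); im=snapshot("wrist")[:,:,::-1].copy(); cv2.imwrite("pics/w3.png",im)
P=np.array([[.5555,.2375,.162],[.455,.237,.05],[.595,.15,.106],[.502,.146,.106],[.562,.006,.093]]); print(proj(P,K,T))
cv2.imwrite("pics/w3c.png",cv2.resize(im[0:290,60:450],None,fx=2,fy=2,interpolation=cv2.INTER_CUBIC))
t=snapshot("top")[:,:,::-1]; cv2.imwrite("pics/t3.png",t)
```

```text
[0.531  0.1366 0.3001] [179.9973  -0.0008  90.0594]
[[279.1712  68.5957]
 [188.8583  76.9594]
 [307.7669 156.2932]
 [225.463  159.6942]
 [274.7098 263.1276]]
```

View pics/w3c.png

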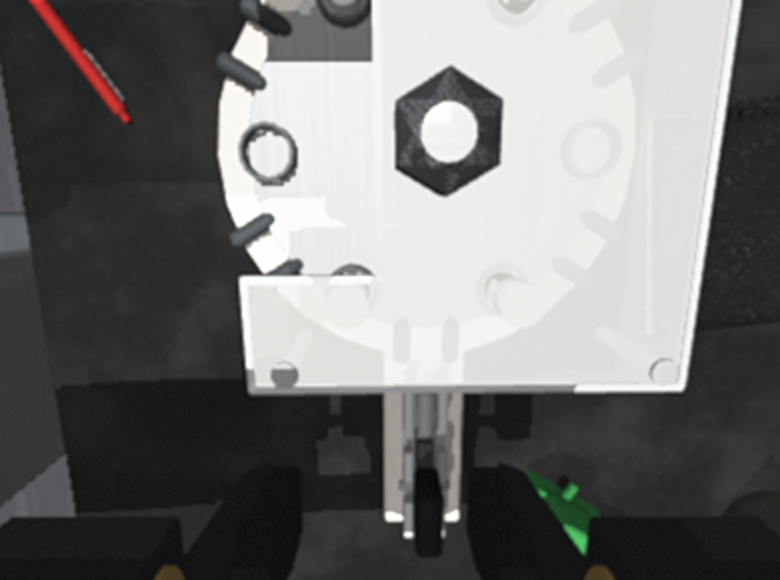

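The wrist crop shows the knob at crop (449,131), with flats facing ±x. The opening pocket ring at (270,153) and the far ring at (590,150) are both empty. Vials stand at (352,283), (503,290), (343,5) and (515,2), and the lock is out at (428,510).

Run:
```python
from h import *
K,T=cam("wrist")
f=lambda c,z:ray(np.array(c,float)/2+[60-.25,-.25],z,K,T)
print(f([[449,131]],.162),f([[270,153],[590,150]],.05),f([[428,510]],.093),T[:3,3])
# lugs near rail
print(f([[402,340],[450,340]],.036))
print("cover right-front edge",f([[240,277],[375,277]],.116))
im=cv2.imread("pics/w3.png"); b=im.max(2)<75; m=np.zeros_like(b); m[25:105,250:320]=b[25:105,250:320]
for a,r,c in blobs(m,300)[:1]:
    h=cv2.convexHull(c); M=cv2.moments(h); print(M['m10']/M['m00'],M['m01']/M['m00'],ray([[M['m10']/M['m00'],M['m01']/M['m00']]],.162,K,T)); print(cv2.approxPolyDP(h,4,True)[:,0].tolist())
```

```text
[[0.5598 0.2402 0.162 ]] [[0.4622 0.2378 0.05  ]
 [0.6569 0.2398 0.05  ]] [[0.5605 0.0183 0.093 ]] [0.5318 0.2144 0.4467]
[[0.5442 0.118  0.036 ]
 [0.5773 0.118  0.036 ]]
cover right-front edge [[0.4543 0.1714 0.116 ]
 [0.5269 0.1715 0.116 ]]
283.83763031839953 66.48168498168498 [[0.5595 0.2392 0.162 ]]
[[287, 35], [309, 50], [307, 82], [279, 96], [258, 83], [258, 55]]
```

Call:
arm_command(
  motion=[
    [[0,0,0,10,40,0,0.7],[0,0,0,20,80,0,0.7],[0,0,0,29,102.5,-20,0.7],[0,0,0,29,102.5,-60,0.7],[0,0,0,29,102.5,-100,0.7],[0,0,0,29,102.5,-140,0.7],[0,0,0,29,102.5,-160,0.7],[0,0,0,29,102.5,-171,0.7],[0,0,0,29,102.5,-171,0],[0,0,0,29,102.5,-171,-1]],
  ],
  newtons=25,
)

```text
clock: 9.35
tcp_pos: [0.5606, 0.2393, 0.1304]
tool_rot: [179.9, -0.0, 90.1]
wrist_force: [0.4, 0.1, -0.3]
opening: 0.0611
gripper_force: 0.0
```

Call:
arm_command(
  motion=[
    [[0,0,0,0,0,0,-1],[0,0,0,0,0,0,-1],[0,0,0,0,0,0,-1],[0,0,0,0,0,0,-1],[0,0,0,0,0,0,-1],[0,0,0,0,0,0,-1],[0,0,0,0,0,0,-1],[0,0,0,0,0,0,-1],[0,0,0,0,0,0,-1],[0,0,0,0,0,0,-1]],
  ],
)

```text
clock: 10.35
tcp_pos: [0.5587, 0.2394, 0.1303]
tool_rot: [-179.8, 0.0, 90.1]
wrist_force: [-9.9, -0.5, 7.0]
opening: 0.0459
gripper_force: 25.0
```

Call:
arm_command(
  motion=[
    [[0,0,0,-1.5,0,0,-1],[0,0,0.12,-1.5,0,0,-1],[0,0,0.25,-1.5,0,0,-1],[0,0,0.39,-1.5,0,0,-1],[0,0,0.53,-1.5,0,0,-1],[0,0,0.67,-1.5,0,0,-1],[0,0,0.81,-1.5,0,0,-1],[0,0,0.95,-1.5,0,0,-1],[0,0,1.047,-1.5,0,0,-1],[0,0,1.047,-1.5,0,0,-1]],
  ],
)

```text
clock: 11.35
tcp_pos: [0.5586, 0.2392, 0.1303]
tool_rot: [180.0, 0.1, 150.2]
wrist_force: [-2.8, 1.4, 4.5]
opening: 0.0459
gripper_force: 25.0
```

Call:
arm_command(
  motion=[
    [[0,0,0,0,0,0,-1],[0,0,0,0,0,0,-1],[0,0,0,0,0,0,0.6],[0,0,0,0,0,0,0.6],[0,0,0,0,0,0,0.6],[0,0,0,0,0,20,0.6],[0,0,0,0,0,60,0.6],[0,0,0,-30,0,100,0.6],[0,0,0,-70,0,120,0.6],[0,0,0,-115,0,130,0.5]],
  ],
)

```text
clock: 12.35
tcp_pos: [0.4429, 0.239, 0.2609]
tool_rot: [179.9, 0.1, 150.0]
wrist_force: [-0.3, -0.2, 0.9]
opening: 0.0665
gripper_force: 0.0
```

Call:
arm_command(
  motion=[
    [[0,0,0.14,5,0,-5,0.3],[0,0,0.28,10,0,-10,0.3],[0,0,0.42,17,0,-20,0.3],[0,0,0.523,17,0,-40,0.3],[0,0,0.523,17,0,-60,0.3],[0,0,0.523,17,0,-70,0.3],[0,0,0.523,17,0,-70,0.3],[0,0,0.523,17,0,-70,0.3],[0,0,0.523,17,0,-70,0.3],[0,0,0.523,17,0,-70,0.3]],
  ],
)

```text
clock: 13.35
tcp_pos: [0.4608, 0.2392, 0.1899]
tool_rot: [180.0, 0.1, -180.0]
wrist_force: [-0.5, -0.5, -0.4]
opening: 0.0573
gripper_force: 0.0
```

```bash
cat > v.py <<'E'
from h import *
import sys
s=sense(); print(s["clock"],s["tcp_pos"],s["tool_rot"])
K,T=cam("wrist"); im=snapshot("wrist")[:,:,::-1].copy(); cv2.imwrite(f"pics/{sys.argv[1]}.png",im)
print(proj([[.46,.2385,.106],[.46,.2385,.05]],K,T))
E
python3 v.py w4
```

```text
13.35 [0.4608 0.2392 0.1899] [ 179.9799    0.078  -179.9919]
[[250.3375 196.0732]
 [250.5116 177.9652]]
```

View pics/w4.png

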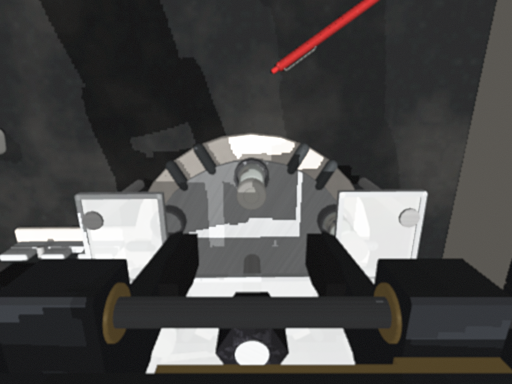

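The vial's cap is at (252,195), as predicted at (250,196), so it stands centred in the opening. I pick it up.

Call:
arm_command(
  motion=[
    [[0,0,0,0,0,-30,0.3],[0,0,0,0,0,-60,0.3],[0,0,0,0,0,-90,0.3],[0,0,0,0,0,-112,0.3],[0,0,0,0,0,-127,0.3],[0,0,0,0,0,-127,-1],[0,0,0,0,0,-127,-1],[0,0,0,0,0,-127,-1],[0,0,0,0,0,-127,-1],[0,0,0,0,0,-127,-1]],
  ],
  newtons=15,
)

```text
clock: 14.4
tcp_pos: [0.4608, 0.2392, 0.0628]
tool_rot: [180.0, 0.1, -180.0]
wrist_force: [0.7, -0.2, 2.2]
opening: 0.0224
gripper_force: 15.0
```

```bash
cat > tray.py <<'E'
from h import *
K,T=cam("top"); im=snapshot("top")[:,:,::-1]; hsv=cv2.cvtColor(np.ascontiguousarray(im),cv2.COLOR_BGR2HSV)
m=(hsv[...,0]>100)&(hsv[...,0]<125)&(hsv[...,1]>120)&(hsv[...,2]>60); m[:,:290]=0; m[:180]=0
a,r,c=blobs(m,200)[0]
P=ray(cv2.boxPoints(r),.026,K,T)[:,:2]+[.0045,.0015]
e=[P[(i+1)%4]-P[i] for i in range(4)]; L=max(e,key=lambda v:np.linalg.norm(v)); L=L*np.sign(L[1]); u=L/np.linalg.norm(L)
yaw=np.arctan2(-u[0],u[1]); c0=P.mean(0); print("tray",a,c0,np.degrees(yaw),[round(np.linalg.norm(v),4) for v in e])
Rz=np.array([[np.cos(yaw),-np.sin(yaw)],[np.sin(yaw),np.cos(yaw)]])
for q in [(-22,-36),(22,-36),(-22,36),(22,36)]: print(q,c0+Rz@(np.array(q)/1e3))
s=sense(); print(s["clock"],s["tcp_pos"],s["tool_rot"],s["opening"])
E
python3 tray.py
```

```text
tray 2099.0 [ 0.4441 -0.2449] 12.48065664495743 [np.float64(0.1559), np.float64(0.0983), np.float64(0.1536), np.float64(0.0978)]
(-22, -36) [ 0.4304 -0.2848]
(22, -36) [ 0.4733 -0.2753]
(-22, 36) [ 0.4148 -0.2145]
(22, 36) [ 0.4578 -0.205 ]
14.45 [0.4608 0.2392 0.0628] [ 179.9801    0.0716 -179.9893] 0.02256146888069702
```

Call:
arm_command(
  motion=[
    [[0,0,0,0,0,20,-1],[0,0,0,0,0,55,-1],[0,0,0,0,0,95,-1],[0,0,0,0,-15,130,-1],[0,0,0,-5,-55,145,-1],[0,0,0,-10,-100,145,-1],[0,0,0,-14,-145,145,-1],[0,0,0,-18,-190,145,-1],[0,0,0,-22,-235,145,-1],[0,0,0,-25,-280,145,-1]],
  ],
  newtons=20,
)

```text
clock: 15.45
tcp_pos: [0.4349, -0.0425, 0.2075]
tool_rot: [-180.0, 0.0, -180.0]
wrist_force: [0.9, -0.1, -1.0]
opening: 0.0224
gripper_force: 20.0
```

Call:
arm_command(
  motion=[
    [[0,0,0,0,-45,0,-1],[0,0,0,-2,-90,0,-1],[0,0,0,-4,-135,0,-1],[0,0,0,-6,-180,0,-1],[0,0,0,-6,-220,0,-1],[0,0,0,-6,-244,-20,-1],[0,0,0,-6,-244,-55,-1],[0,0,0,-6,-244,-85,-1],[0,0,0,-6,-244,-85,-1],[0,0,0,-6,-244,-85,-1]],
  ],
)

```text
clock: 16.45
tcp_pos: [0.4297, -0.285, 0.123]
tool_rot: [-180.0, 0.0, -180.0]
wrist_force: [0.3, -0.3, -0.4]
opening: 0.0225
gripper_force: 20.0
```

```bash
python3 tray.py; python3 v.py w5
```

```text
tray 848.0 [ 0.4361 -0.2081] -80.17058451543772 [np.float64(0.0803), np.float64(0.0978), np.float64(0.0791), np.float64(0.0975)]
(-22, -36) [ 0.3969 -0.1925]
(22, -36) [ 0.4044 -0.2359]
(-22, 36) [ 0.4678 -0.1802]
(22, 36) [ 0.4753 -0.2236]
16.5 [ 0.4301 -0.2853  0.1238] [-179.9057    0.0899 -179.9703] 0.022398235259267252
16.5 [ 0.4301 -0.2853  0.1238] [-179.9057    0.0899 -179.9703]
[[1098.9683  277.3921]
 [ 911.9596  237.2735]]
```

View pics/w5.png

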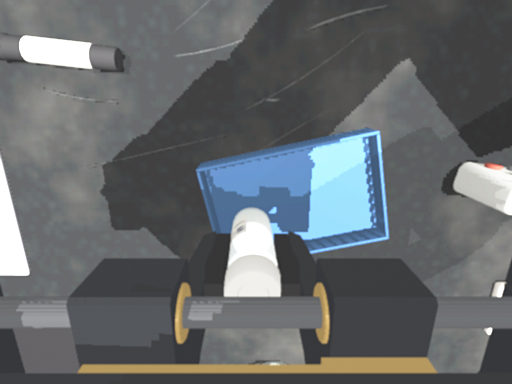

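The tray is in view, with rim corners at (197,168), (380,130) and (388,238). The vial is held upright, with its foot at about (252,215).

Run:
```python
from h import *
K,T=cam("wrist"); P=ray([[197,168],[380,130],[388,238]],.026,K,T)[:,:2]; print(P,(P[0]+P[2])/2,np.linalg.norm(P[0]-P[1]))
d=P[0]-P[1]; print(np.degrees(np.arctan2(-d[0],d[1])))
```

```text
[[ 0.4099 -0.3301]
 [ 0.3791 -0.184 ]
 [ 0.4729 -0.1651]] [ 0.4414 -0.2476] 0.14926254852088944
-168.09368406486382
```

Call:
arm_command(
  motion=[
    [[0,0,0,-1,-1,-30,-1],[0,0,0,-1,-1,-60,-1],[0,0,0,-1,-1,-78,-1],[0,0,0,-1,-1,-86,-1],[0,0,0,-1,-1,-90,-1],[0,0,0,-1,-1,-90.5,-1],[0,0,0,-1,-1,-90.5,-1],[0,0,0,-1,-1,-90.5,-0.2],[0,0,0,-1,-1,-90.5,-0.2],[0,0,0,-1,-1,-90.5,-0.2]],
  ],
)

```text
clock: 17.55
tcp_pos: [0.4286, -0.286, 0.0319]
tool_rot: [-180.0, 0.0, -180.0]
wrist_force: [-0.0, -0.1, 0.2]
opening: 0.0352
gripper_force: 0.0
```

Call:
arm_command(
  motion=[
    [[0,0,0,0,0,0,-0.2],[0,0,0,0,0,30,-0.2],[0,0,0,0,0,75,-0.2],[0,0,0,0,0,120,-0.2],[0,0,0,0,40,160,-0.2],[0,0,-0.14,5,85,190,0],[0,0,-0.28,15,130,200,0.3],[0,0,-0.42,30,175,200,0.6],[0,0,-0.523,45,220,200,0.6],[0,0,-0.523,60,265,200,0.6]],
  ],
)

```text
clock: 18.55
tcp_pos: [0.4852, -0.0296, 0.232]
tool_rot: [180.0, 0.0, 149.8]
wrist_force: [-0.0, -0.2, -0.2]
opening: 0.0703
gripper_force: 0.0
```

```bash
python3 tray.py
```

```text
tray 2094.5 [ 0.4441 -0.2449] 12.48065664495743 [np.float64(0.1559), np.float64(0.0983), np.float64(0.1536), np.float64(0.0978)]
(-22, -36) [ 0.4304 -0.2848]
(22, -36) [ 0.4733 -0.2753]
(-22, 36) [ 0.4148 -0.2145]
(22, 36) [ 0.4578 -0.205 ]
18.6 [ 0.4863 -0.0235  0.232 ] [179.8433  -0.002  150.2302] 0.07062403464987933
```

Call:
arm_command(
  motion=[
    [[0,0,0,12,45,0,0.6],[0,0,0,24,90,0,0.6],[0,0,0,36,135,0,0.6],[0,0,0,49,180,0,0.6],[0,0,0,61,225,0,0.6],[0,0,0,73,262,-10,0.6],[0,0,0,73,262,-50,0.6],[0,0,0,73,262,-90,0.6],[0,0,0,73,262,-102,0.6],[0,0,0,73,262,-102,0.6]],
  ],
  newtons=25,
)

```text
clock: 19.6
tcp_pos: [0.5576, 0.2304, 0.1286]
tool_rot: [-179.9, -0.1, 150.0]
wrist_force: [-0.5, -0.5, 0.2]
opening: 0.0701
gripper_force: 0.0
```

Call:
arm_command(
  motion=[
    [[0,0,0,1,8.5,1.5,0.6],[0,0,0,1,8.5,1.5,0.6],[0,0,0,1,8.5,1.5,-1],[0,0,0,1,8.5,1.5,-1],[0,0,0,1,8.5,1.5,-1],[0,0,0,1,8.5,1.5,-1],[0,0,0,1,8.5,1.5,-1],[0,0,0,1,8.5,1.5,-1],[0,0,0,1,8.5,1.5,-1],[0,0,0,1,8.5,1.5,-1]],
  ],
)

```text
clock: 20.6
tcp_pos: [0.5591, 0.239, 0.1314]
tool_rot: [-180.0, 0.0, 150.0]
wrist_force: [-2.2, -3.0, 4.2]
opening: 0.0458
gripper_force: 25.0
```

Call:
arm_command(
  motion=[
    [[0,0,0,0,0,0,-1],[0,0,0.12,0,0,0,-1],[0,0,0.25,0,0,0,-1],[0,0,0.39,0,0,0,-1],[0,0,0.53,0,0,0,-1],[0,0,0.67,0,0,0,-1],[0,0,0.81,0,0,0,-1],[0,0,0.95,0,0,0,-1],[0,0,1.047,0,0,0,-1],[0,0,1.047,0,0,0,-1]],
  ],
)

```text
clock: 21.6
tcp_pos: [0.559, 0.2393, 0.1314]
tool_rot: [180.0, 0.0, -149.8]
wrist_force: [-2.7, -0.6, 5.7]
opening: 0.0457
gripper_force: 25.0
```

Call:
arm_command(
  motion=[
    [[0,0,0,0,0,0,-1],[0,0,0,0,0,0,-1],[0,0,0,0,0,0,0.6],[0,0,0,0,0,0,0.6],[0,0,0,0,0,0,0.6],[0,0,0,0,0,20,0.6],[0,0,0,0,0,55,0.6],[0,0,-0.12,-15,0,80,0.6],[0,0,-0.25,-55,0,90,0.5],[0,0,-0.39,-98,0,80,0.3]],
  ],
)

```text
clock: 22.6
tcp_pos: [0.4612, 0.2393, 0.213]
tool_rot: [180.0, 0.3, -172.7]
wrist_force: [0.6, 0.1, -0.4]
opening: 0.0599
gripper_force: 0.0
```

Call:
arm_command(
  motion=[
    [[0,0,-0.135,0,0,-10,0.3],[0,0,-0.135,0,0,-15,0.3],[0,0,-0.135,0,0,-20,0.3],[0,0,-0.135,0,0,-20,0.3],[0,0,-0.135,0,0,-20,0.3],[0,0,-0.135,0,0,-20,0.3],[0,0,-0.135,0,0,-20,0.3],[0,0,-0.135,0,0,-20,0.3],[0,0,-0.135,0,0,-20,0.3],[0,0,-0.135,0,0,-20,0.3]],
  ],
)

```text
clock: 23.6
tcp_pos: [0.461, 0.2392, 0.1911]
tool_rot: [180.0, 0.0, 180.0]
wrist_force: [0.1, 0.3, 0.8]
opening: 0.0572
gripper_force: 0.0
```

```bash
python3 v.py w6; python3 tray.py
```

```text
23.6 [0.461  0.2392 0.1911] [179.9994   0.0036 179.9611]
[[250.439  195.3891]
 [250.6138 177.5471]]
tray 2100.0 [ 0.444  -0.2448] 12.480656642144705 [np.float64(0.1561), np.float64(0.0983), np.float64(0.1538), np.float64(0.0978)]
(-22, -36) [ 0.4303 -0.2847]
(22, -36) [ 0.4733 -0.2752]
(-22, 36) [ 0.4148 -0.2144]
(22, 36) [ 0.4577 -0.2049]
23.7 [0.461  0.2392 0.1911] [179.9994   0.0027 179.9553] 0.057229500648857096
```

View pics/w6.png

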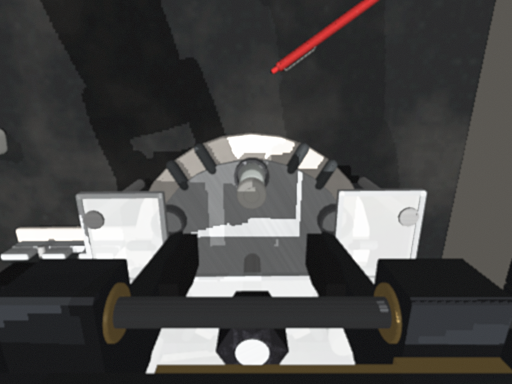

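The image is unchanged: the second vial's cap is at (252,195), centred in the opening. I pick it up.

Call:
arm_command(
  motion=[
    [[0,0,0,0,0,-30,0.3],[0,0,0,0,0,-60,0.3],[0,0,0,0,0,-90,0.3],[0,0,0,0,0,-112,0.3],[0,0,0,0,0,-128,0.3],[0,0,0,0,0,-128,-1],[0,0,0,0,0,-128,-1],[0,0,0,0,0,-128,-1],[0,0,0,0,0,-128,-1],[0,0,0,0,0,-128,-1]],
  ],
  newtons=20,
)

```text
clock: 24.7
tcp_pos: [0.4614, 0.2393, 0.0638]
tool_rot: [180.0, 0.1, 180.0]
wrist_force: [0.1, -0.6, 2.7]
opening: 0.0225
gripper_force: 20.0
```

Call:
arm_command(
  motion=[
    [[0,0,0,0,0,20,-1],[0,0,0,0,0,55,-1],[0,0,0,0,0,95,-1],[0,0,0,0,-15,130,-1],[0,0,0,0,-55,145,-1],[0,0,0,0,-100,145,-1],[0,0,0,0,-145,145,-1],[0,0,0,5,-190,145,-1],[0,0,0,8,-235,145,-1],[0,0,0,11,-280,145,-1]],
  ],
)

```text
clock: 25.7
tcp_pos: [0.4718, -0.0427, 0.2086]
tool_rot: [-180.0, 0.0, 180.0]
wrist_force: [0.8, -0.4, -0.2]
opening: 0.0221
gripper_force: 20.0
```

```bash
python3 tray.py
```

```text
tray 2050.0 [ 0.444  -0.2453] 12.019770521125178 [np.float64(0.1558), np.float64(0.0981), np.float64(0.1534), np.float64(0.0975)]
(-22, -36) [ 0.43   -0.2851]
(22, -36) [ 0.473  -0.2759]
(-22, 36) [ 0.415  -0.2146]
(22, 36) [ 0.458  -0.2055]
25.75 [ 0.4724 -0.048   0.2084] [-179.8478    0.0557  179.7393] 0.02242444869975747
```

Call:
arm_command(
  motion=[
    [[0,0,0,0,-45,0,-1],[0,0,0,0,-90,0,-1],[0,0,0,0,-135,0,-1],[0,0,0,0,-180,0,-1],[0,0,0,0,-220,0,-1],[0,0,0,0,-236,-20,-1],[0,0,0,0,-236,-60,-1],[0,0,0,0,-236,-100,-1],[0,0,0,0,-236,-140,-1],[0,0,0,0,-236,-155,-1]],
  ],
)

```text
clock: 26.75
tcp_pos: [0.4707, -0.2756, 0.0498]
tool_rot: [179.8, -0.2, 179.9]
wrist_force: [0.0, -0.4, 0.2]
opening: 0.0225
gripper_force: 20.0
```

Call:
arm_command(
  motion=[
    [[0,0,0,0,0,-8,-1],[0,0,0,0,0,-14,-1],[0,0,0,0,0,-19,-1],[0,0,0,0,0,-20,-1],[0,0,0,0,0,-20,-1],[0,0,0,0,0,-20,-0.2],[0,0,0,0,0,-20,-0.2],[0,0,0,0,0,-20,-0.2],[0,0,0,0,0,10,-0.2],[0,0,0,0,0,50,-0.2]],
  ],
)

```text
clock: 27.75
tcp_pos: [0.4712, -0.2762, 0.1027]
tool_rot: [179.9, -0.2, 179.9]
wrist_force: [0.3, 0.4, 0.2]
opening: 0.035
gripper_force: 0.0
```

Call:
arm_command(
  motion=[
    [[0,0,0,0,0,45,-0.2],[0,0,0,0,30,85,-0.2],[0,0,-0.14,0,70,115,0],[0,0,-0.28,0,110,140,0.3],[0,0,-0.42,0,155,145,0.6],[0,0,-0.56,0,200,145,0.6],[0,0,-0.7,10,245,145,0.6],[0,0,-0.84,20,285,145,0.6],[0,0,-0.98,30,325,145,0.6],[0,0,-1.12,40,365,145,0.6]],
  ],
)

```text
clock: 28.75
tcp_pos: [0.5113, 0.0857, 0.2484]
tool_rot: [180.0, 0.0, 117.2]
wrist_force: [-0.3, -1.2, 0.1]
opening: 0.0705
gripper_force: 0.0
```

```bash
python3 tray.py
```

```text
tray 2099.0 [ 0.444  -0.2448] 12.480656642144705 [np.float64(0.1561), np.float64(0.0983), np.float64(0.1538), np.float64(0.0978)]
(-22, -36) [ 0.4303 -0.2847]
(22, -36) [ 0.4733 -0.2752]
(-22, 36) [ 0.4148 -0.2144]
(22, 36) [ 0.4577 -0.2049]
28.8 [0.5118 0.0905 0.2483] [179.8985  -0.0925 116.7281] 0.07065339037883268
```

Call:
arm_command(
  motion=[
    [[0,0,-0.14,15,45,0,0.6],[0,0,-0.28,30,90,0,0.6],[0,0,-0.42,45,130,0,0.6],[0,0,-0.45,47,149,-15,0.6],[0,0,-0.45,47,149,-50,0.6],[0,0,-0.45,47,149,-85,0.6],[0,0,-0.45,47,149,-110,0.6],[0,0,-0.45,47,149,-117,0.6],[0,0,-0.45,47,149,-117,0.6],[0,0,-0.45,47,149,-117,0.6]],
  ],
  newtons=25,
)

```text
clock: 29.8
tcp_pos: [0.5589, 0.2331, 0.1327]
tool_rot: [179.9, -0.0, 91.8]
wrist_force: [0.5, -1.0, 0.6]
opening: 0.0702
gripper_force: 0.0
```

Call:
arm_command(
  motion=[
    [[0,0,-0.03,0,6,-1,0.6],[0,0,-0.03,0,6,-1,0.6],[0,0,-0.03,0,6,-1,-1],[0,0,-0.03,0,6,-1,-1],[0,0,-0.03,0,6,-1,-1],[0,0,-0.03,0,6,-1,-1],[0,0,-0.03,0,6,-1,-1],[0,0,-0.03,0,6,-1,-1],[0,0,-0.03,0,6,-1,-1],[0,0,-0.03,0,6,-1,-1]],
  ],
)

```text
clock: 30.8
tcp_pos: [0.5587, 0.2389, 0.1304]
tool_rot: [179.9, 0.0, 90.1]
wrist_force: [4.7, -0.9, 1.0]
opening: 0.0455
gripper_force: 25.0
```

Call:
arm_command(
  motion=[
    [[0,0,0,0,0,0,-1],[0,0,0.12,0,0,0,-1],[0,0,0.25,0,0,0,-1],[0,0,0.39,0,0,0,-1],[0,0,0.53,0,0,0,-1],[0,0,0.67,0,0,0,-1],[0,0,0.81,0,0,0,-1],[0,0,0.95,0,0,0,-1],[0,0,1.047,0,0,0,-1],[0,0,1.047,0,0,0,-1]],
  ],
)

```text
clock: 31.8
tcp_pos: [0.559, 0.239, 0.1304]
tool_rot: [179.9, 0.1, 150.2]
wrist_force: [7.2, 0.2, -0.7]
opening: 0.0456
gripper_force: 25.0
```

Now another +60°, then release and move over the opening.

Call:
arm_command(
  motion=[
    [[0,0,0,0,0,0,-1],[0,0,0.12,0,0,0,-1],[0,0,0.25,0,0,0,-1],[0,0,0.39,0,0,0,-1],[0,0,0.53,0,0,0,-1],[0,0,0.67,0,0,0,-1],[0,0,0.81,0,0,0,-1],[0,0,0.95,0,0,0,-1],[0,0,1.046,0,0,0,-1],[0,0,1.046,0,0,0,-1]],
  ],
)

```text
clock: 32.8
tcp_pos: [0.5589, 0.2393, 0.1304]
tool_rot: [-180.0, 0.1, -149.9]
wrist_force: [7.2, 1.3, 0.2]
opening: 0.0458
gripper_force: 25.0
```

Call:
arm_command(
  motion=[
    [[0,0,0,0,0,0,-1],[0,0,0,0,0,0,-1],[0,0,0,0,0,0,0.6],[0,0,0,0,0,0,0.6],[0,0,0,0,0,0,0.6],[0,0,0,0,0,20,0.6],[0,0,0,0,0,55,0.6],[0,0,-0.12,-15,0,80,0.6],[0,0,-0.25,-55,0,90,0.5],[0,0,-0.39,-98,0,80,0.3]],
  ],
)

```text
clock: 33.8
tcp_pos: [0.4601, 0.2391, 0.2121]
tool_rot: [180.0, 0.3, -172.7]
wrist_force: [-0.2, 0.4, 0.2]
opening: 0.06
gripper_force: 0.0
```

Call:
arm_command(
  motion=[
    [[0,0,-0.135,0,0,-10,0.3],[0,0,-0.135,0,0,-15,0.3],[0,0,-0.135,0,0,-20,0.3],[0,0,-0.135,0,0,-20,0.3],[0,0,-0.135,0,0,-20,0.3],[0,0,-0.135,0,0,-20,0.3],[0,0,-0.135,0,0,-20,0.3],[0,0,-0.135,0,0,-20,0.3],[0,0,-0.135,0,0,-20,0.3],[0,0,-0.135,0,0,-20,0.3]],
  ],
)

```text
clock: 34.8
tcp_pos: [0.4602, 0.239, 0.1902]
tool_rot: [-180.0, 0.0, 179.9]
wrist_force: [0.5, 0.1, -0.5]
opening: 0.0572
gripper_force: 0.0
```

```bash
python3 v.py w7; python3 tray.py
python3 - <<'E'
import cv2,numpy as np
a=cv2.imread("pics/w6.png")[130:280,150:350].astype(int);b=cv2.imread("pics/w7.png")[130:280,150:350].astype(int)
d=abs(a-b).max(2)>50; print(d.sum(), abs(a-b)[15:80,85:120].mean())
E
```

```text
34.8 [0.4602 0.239  0.1902] [-179.9988    0.0017  179.913 ]
[[250.6508 196.7641]
 [250.7897 178.6344]]
tray 1541.5 [ 0.427  -0.2376] 12.45267972871885 [np.float64(0.1586), np.float64(0.0982), np.float64(0.1562), np.float64(0.0977)]
(-22, -36) [ 0.4133 -0.2775]
(22, -36) [ 0.4563 -0.268 ]
(-22, 36) [ 0.3978 -0.2072]
(22, 36) [ 0.4407 -0.1977]
34.9 [0.4602 0.239  0.1902] [179.9981   0.0051 179.9075] 0.057201954499206814
1058 9.09010989010989
```

The tray reading changed, both in position and in area. I look at it.

Run:
```python
from h import *
t=snapshot("top")[:,:,::-1]; w=cv2.imread("pics/w7.png")
a=cv2.resize(t[180:300,270:430],None,fx=3,fy=3); b=w[130:280,150:350]
b=cv2.resize(b,(300,225)); o=np.zeros((360,790,3),np.uint8); o[:,:480]=a; o[:225,485:785]=b; cv2.imwrite("pics/tt.png",o)
```

```text
(no output)
```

View pics/tt.png

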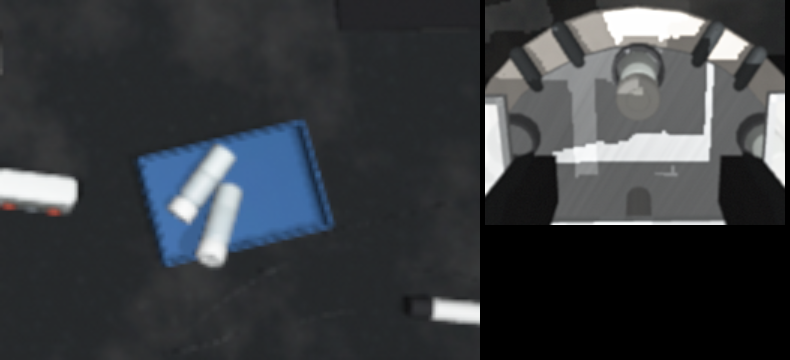

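The tray was knocked to a centre of (0.427,-0.238), and both vials now lie in its left (+y) half. They are still inside. The right half is free, so I put the other two there. The third vial stands centred in the opening, at (638,90) in the right panel.

Call:
arm_command(
  motion=[
    [[0,0,0,0,0,-30,0.3],[0,0,0,0,0,-60,0.3],[0,0,0,0,0,-90,0.3],[0,0,0,0,0,-112,0.3],[0,0,0,0,0,-127,0.3],[0,0,0,0,0,-127,-1],[0,0,0,0,0,-127,-1],[0,0,0,0,0,-127,-1],[0,0,0,0,0,-127,-1],[0,0,0,0,0,-127,-1]],
  ],
  newtons=20,
)

```text
clock: 35.95
tcp_pos: [0.4605, 0.2391, 0.0638]
tool_rot: [180.0, 0.1, 179.9]
wrist_force: [1.1, 0.5, 3.7]
opening: 0.0222
gripper_force: 20.0
```

Call:
arm_command(
  motion=[
    [[0,0,0,0,0,20,-1],[0,0,0,0,0,55,-1],[0,0,0,0,0,95,-1],[0,0,0,0,-15,130,-1],[0,0,0,0,-55,145,-1],[0,0,0,0,-100,145,-1],[0,0,0,0,-145,145,-1],[0,0,0,-2,-190,145,-1],[0,0,0,-3,-235,145,-1],[0,0,0,-3,-280,145,-1]],
  ],
)

```text
clock: 36.95
tcp_pos: [0.4568, -0.0428, 0.2086]
tool_rot: [-180.0, 0.0, 179.9]
wrist_force: [0.1, 0.6, -0.5]
opening: 0.0224
gripper_force: 20.0
```

```bash
python3 tray.py
```

```text
tray 1451.5 [ 0.4274 -0.2389] 12.695270559775892 [np.float64(0.1556), np.float64(0.0983), np.float64(0.1532), np.float64(0.0977)]
(-22, -36) [ 0.4138 -0.2789]
(22, -36) [ 0.4567 -0.2692]
(-22, 36) [ 0.398  -0.2086]
(22, 36) [ 0.4409 -0.199 ]
37.0 [ 0.4571 -0.0481  0.2085] [-179.8484    0.0471  179.6876] 0.021975451774081237
```

Tray confirmed. Target (0.457,-0.277).

Call:
arm_command(
  motion=[
    [[0,0,0,0,-45,0,-1],[0,0,0,0,-90,0,-1],[0,0,0,0,-135,0,-1],[0,0,0,0,-180,0,-1],[0,0,0,0,-220,0,-1],[0,0,0,0,-237,-20,-1],[0,0,0,0,-237,-60,-1],[0,0,0,0,-237,-100,-1],[0,0,0,0,-237,-140,-1],[0,0,0,0,-237,-155,-1]],
  ],
)

```text
clock: 38.0
tcp_pos: [0.4559, -0.2768, 0.0499]
tool_rot: [179.8, -0.2, 179.9]
wrist_force: [-0.4, -0.5, 0.1]
opening: 0.0224
gripper_force: 20.0
```

Call:
arm_command(
  motion=[
    [[0,0,0,0,0,-8,-1],[0,0,0,0,0,-14,-1],[0,0,0,0,0,-19,-1],[0,0,0,0,0,-20,-1],[0,0,0,0,0,-20,-1],[0,0,0,0,0,-20,-0.2],[0,0,0,0,0,-20,-0.2],[0,0,0,0,0,-20,-0.2],[0,0,0,0,0,10,-0.2],[0,0,0,0,0,50,-0.2]],
  ],
)

```text
clock: 39.0
tcp_pos: [0.4564, -0.2773, 0.1027]
tool_rot: [179.8, -0.2, 179.9]
wrist_force: [0.9, 0.4, 0.4]
opening: 0.0352
gripper_force: 0.0
```

Call:
arm_command(
  motion=[
    [[0,0,0,0,0,45,-0.2],[0,0,0,0,30,85,-0.2],[0,0,-0.12,5,70,115,0],[0,0,-0.25,15,110,140,0.3],[0,0,-0.39,25,155,145,0.6],[0,0,-0.523,35,200,145,0.6],[0,0,-0.523,45,245,145,0.6],[0,0,-0.523,55,290,145,0.6],[0,0,-0.523,65,335,145,0.6],[0,0,-0.523,75,380,145,0.6]],
  ],
)

```text
clock: 40.0
tcp_pos: [0.5322, 0.104, 0.2484]
tool_rot: [180.0, 0.0, 149.9]
wrist_force: [0.3, 0.4, -0.1]
opening: 0.0705
gripper_force: 0.0
```

```bash
python3 tray.py
```

```text
tray 1542.5 [ 0.427  -0.2376] 12.45267972871885 [np.float64(0.1586), np.float64(0.0982), np.float64(0.1562), np.float64(0.0977)]
(-22, -36) [ 0.4133 -0.2775]
(22, -36) [ 0.4563 -0.268 ]
(-22, 36) [ 0.3978 -0.2072]
(22, 36) [ 0.4407 -0.1977]
40.05 [0.5326 0.1095 0.2482] [179.856   -0.0369 150.1733] 0.0705428074065794
```

Call:
arm_command(
  motion=[
    [[0,0,0,10,45,0,0.6],[0,0,0,20,90,0,0.6],[0,0,0,27,125,0,0.6],[0,0,0,27,137,-15,0.6],[0,0,0,27,137,-50,0.6],[0,0,0,27,137,-85,0.6],[0,0,0,27,137,-110,0.6],[0,0,0,27,137,-118,0.6],[0,0,0,27,137,-118,0.6],[0,0,0,27,137,-118,0.6]],
  ],
  newtons=25,
)

```text
clock: 41.05
tcp_pos: [0.5598, 0.2388, 0.1315]
tool_rot: [179.9, 0.1, 149.9]
wrist_force: [-0.6, 0.0, 0.4]
opening: 0.0704
gripper_force: 0.0
```

Call:
arm_command(
  motion=[
    [[0,0,0,-1,0,0,-1],[0,0,0,-1,0,0,-1],[0,0,0,-1,0,0,-1],[0,0,0,-1,0,0,-1],[0,0,0,-1,0,0,-1],[0,0,0,-1,0,0,-1],[0,0,0,-1,0,0,-1],[0,0,0,-1,0,0,-1],[0,0,0,-1,0,0,-1],[0,0,0,-1,0,0,-1]],
  ],
)

```text
clock: 42.05
tcp_pos: [0.5585, 0.2393, 0.1307]
tool_rot: [179.9, 0.0, 149.9]
wrist_force: [0.8, 2.6, 5.3]
opening: 0.0457
gripper_force: 25.0
```

Call:
arm_command(
  motion=[
    [[0,0,0,0,0,0,-1],[0,0,0.12,0,0,0,-1],[0,0,0.25,0,0,0,-1],[0,0,0.39,0,0,0,-1],[0,0,0.53,0,0,0,-1],[0,0,0.67,0,0,0,-1],[0,0,0.81,0,0,0,-1],[0,0,0.95,0,0,0,-1],[0,0,1.048,0,0,0,-1],[0,0,1.048,0,0,0,-1]],
  ],
)

```text
clock: 43.05
tcp_pos: [0.5585, 0.239, 0.1306]
tool_rot: [-180.0, 0.1, -149.9]
wrist_force: [0.8, 2.6, 5.6]
opening: 0.0457
gripper_force: 25.0
```

Call:
arm_command(
  motion=[
    [[0,0,0,0,0,0,-1],[0,0,0,0,0,0,-1],[0,0,0,0,0,0,0.6],[0,0,0,0,0,0,0.6],[0,0,0,0,0,0,0.6],[0,0,0,0,0,20,0.6],[0,0,0,0,0,55,0.6],[0,0,-0.12,-15,0,80,0.6],[0,0,-0.25,-55,0,90,0.5],[0,0,-0.39,-98,0,80,0.3]],
  ],
)

```text
clock: 44.05
tcp_pos: [0.4602, 0.2389, 0.212]
tool_rot: [180.0, 0.3, -172.7]
wrist_force: [0.7, 1.2, 0.2]
opening: 0.0602
gripper_force: 0.0
```

Call:
arm_command(
  motion=[
    [[0,0,-0.135,0,0,-10,0.3],[0,0,-0.135,0,0,-15,0.3],[0,0,-0.135,0,0,-20,0.3],[0,0,-0.135,0,0,-20,0.3],[0,0,-0.135,0,0,-20,0.3],[0,0,-0.135,0,0,-20,0.3],[0,0,-0.135,0,0,-20,0.3],[0,0,-0.135,0,0,-20,0.3],[0,0,-0.135,0,0,-20,0.3],[0,0,-0.135,0,0,-20,0.3]],
  ],
)

```text
clock: 45.05
tcp_pos: [0.4602, 0.239, 0.1902]
tool_rot: [-180.0, 0.0, 179.9]
wrist_force: [0.4, -1.0, 0.1]
opening: 0.0572
gripper_force: 0.0
```

```bash
python3 v.py w8; python3 tray.py
python3 - <<'E'
from h import *
t=snapshot("top")[:,:,::-1]; w=cv2.imread("pics/w8.png")
a=cv2.resize(t[180:300,270:430],None,fx=3,fy=3); b=w[130:280,150:350]
b=cv2.resize(b,(300,225)); o=np.zeros((360,790,3),np.uint8); o[:,:480]=a; o[:225,485:785]=b; cv2.imwrite("pics/tt2.png",o)
E
```

```text
45.05 [0.4602 0.239  0.1902] [-179.9997    0.0058  179.9088]
[[250.6615 196.733 ]
 [250.7975 178.6057]]
tray 1540.5 [ 0.427  -0.2376] 12.452679584930504 [np.float64(0.1586), np.float64(0.0982), np.float64(0.1562), np.float64(0.0977)]
(-22, -36) [ 0.4133 -0.2775]
(22, -36) [ 0.4563 -0.268 ]
(-22, 36) [ 0.3978 -0.2072]
(22, 36) [ 0.4407 -0.1977]
45.15 [0.4602 0.239  0.1902] [-179.9992    0.0064  179.9063] 0.05746552502754396
```

View pics/tt2.png

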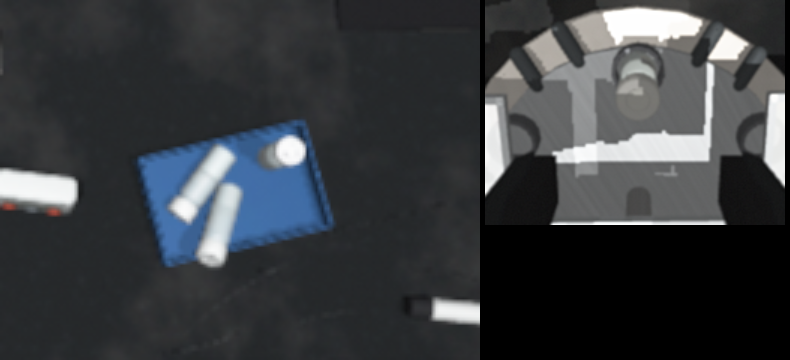

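The third vial stands in the tray at (290,150), with the two lying ones at left. The fourth is centred in the opening at (638,90).

Call:
arm_command(
  motion=[
    [[0,0,0,0,0,-30,0.3],[0,0,0,0,0,-60,0.3],[0,0,0,0,0,-90,0.3],[0,0,0,0,0,-112,0.3],[0,0,0,0,0,-127,0.3],[0,0,0,0,0,-127,-1],[0,0,0,0,0,-127,-1],[0,0,0,0,0,-127,-1],[0,0,0,0,0,-127,-1],[0,0,0,0,0,-127,-1]],
  ],
  newtons=20,
)

```text
clock: 46.2
tcp_pos: [0.4605, 0.2391, 0.0638]
tool_rot: [180.0, 0.1, 179.9]
wrist_force: [-0.0, -0.9, 2.1]
opening: 0.0223
gripper_force: 20.0
```

Call:
arm_command(
  motion=[
    [[0,0,0,0,0,20,-1],[0,0,0,0,0,55,-1],[0,0,0,0,0,95,-1],[0,0,0,0,-15,130,-1],[0,0,0,-7,-55,145,-1],[0,0,0,-14,-100,145,-1],[0,0,0,-21,-145,145,-1],[0,0,0,-29,-190,145,-1],[0,0,0,-37,-235,145,-1],[0,0,0,-44,-280,145,-1]],
  ],
)

```text
clock: 47.2
tcp_pos: [0.4155, -0.0426, 0.2086]
tool_rot: [-180.0, 0.1, 179.9]
wrist_force: [1.1, 0.4, -0.3]
opening: 0.0223
gripper_force: 20.0
```

```bash
python3 tray.py
```

```text
tray 1119.5 [ 0.4309 -0.2546] 12.695277813808794 [np.float64(0.1232), np.float64(0.0983), np.float64(0.1213), np.float64(0.0978)]
(-22, -36) [ 0.4173 -0.2945]
(22, -36) [ 0.4602 -0.2849]
(-22, 36) [ 0.4015 -0.2243]
(22, 36) [ 0.4444 -0.2146]
47.25 [ 0.4152 -0.0479  0.2085] [-179.8488    0.028   179.6711] 0.022259770666822574
```

Call:
arm_command(
  motion=[
    [[0,0,0,0,-45,0,-1],[0,0,0,0,-90,0,-1],[0,0,0,0,-135,0,-1],[0,0,0,0,-180,0,-1],[0,0,0,0,-225,0,-1],[0,0,0,0,-244,-20,-1],[0,0,0,0,-244,-60,-1],[0,0,0,0,-244,-100,-1],[0,0,0,0,-244,-140,-1],[0,0,0,0,-244,-155,-1]],
  ],
)

```text
clock: 48.25
tcp_pos: [0.415, -0.2838, 0.05]
tool_rot: [179.8, -0.2, 179.9]
wrist_force: [-0.3, 0.6, 0.5]
opening: 0.0224
gripper_force: 20.0
```

Call:
arm_command(
  motion=[
    [[0,0,0,0,0,-8,-1],[0,0,0,0,0,-14,-1],[0,0,0,0,0,-19,-1],[0,0,0,0,0,-20,-1],[0,0,0,0,0,-20,-1],[0,0,0,0,0,-20,-0.2],[0,0,0,0,0,-20,-0.2],[0,0,0,0,0,-20,-0.2],[0,0,0,0,0,10,-0.2],[0,0,0,0,0,50,-0.2]],
  ],
)

```text
clock: 49.25
tcp_pos: [0.4155, -0.2843, 0.1029]
tool_rot: [179.8, -0.1, 179.9]
wrist_force: [0.8, -1.0, 0.1]
opening: 0.0356
gripper_force: 0.0
```

Call:
arm_command(
  motion=[
    [[0,0,0,0,0,45,-0.2],[0,0,-0.14,5,30,85,-0.2],[0,0,-0.28,20,70,115,-0.2],[0,0,-0.42,40,110,130,0],[0,0,-0.56,65,150,130,0.3],[0,0,-0.7,90,190,130,0.3],[0,0,-0.84,115,230,130,0.3],[0,0,-0.98,135,265,130,0.3],[0,0,-1.12,145,290,130,0.3],[0,0,-1.26,145,290,130,0.3]],
  ],
)

```text
clock: 50.25
tcp_pos: [0.562, 0.0086, 0.2328]
tool_rot: [180.0, -0.0, 108.7]
wrist_force: [0.4, -0.9, -0.5]
opening: 0.0572
gripper_force: 0.0
```

Call:
arm_command(
  motion=[
    [[0,0,-0.14,0,0,0,0.3],[0,0,-0.28,0,0,0,0.3],[0,0,-0.309,0,0,0,0.3],[0,0,-0.309,0,0,0,0.3],[0,0,-0.309,0,0,0,0.3],[0,0,-0.309,0,0,0,0.3],[0,0,-0.309,0,0,0,0.3],[0,0,-0.309,0,0,0,0.3],[0,0,-0.309,0,0,0,0.3],[0,0,-0.309,0,0,0,0.3]],
  ],
)

```text
clock: 51.25
tcp_pos: [0.5612, 0.005, 0.2331]
tool_rot: [-180.0, 0.0, 91.1]
wrist_force: [-0.0, -0.2, 0.9]
opening: 0.0572
gripper_force: 0.0
```

```bash
python3 v.py w9
python3 - <<'E'
from h import *
t=snapshot("top")[:,:,::-1]; w=cv2.imread("pics/w9.png")
a=cv2.resize(t[185:295,290:400],None,fx=2.5,fy=2.5); s=snapshot("side")[:,:,::-1]; s=cv2.resize(s[250:330,180:270],None,fx=2.5,fy=2.5)
o=np.zeros((580,800,3),np.uint8); o[:384,:512]=w; o[:275,520:795]=a; o[300:500,520:745]=s; cv2.imwrite("pics/tt3.png",o)
K,T=cam("wrist"); print(proj([[.561,.0066,.093],[.5613,.047,.093]],K,T))
E
```

```text
51.25 [0.5612 0.005  0.2331] [-179.9986    0.0019   91.1337]
[[ 112.9954 -139.0522]
 [ 140.7375  -92.0084]]
[[250.6982 178.5408]
 [251.8301 136.6058]]
```

View pics/tt3.png

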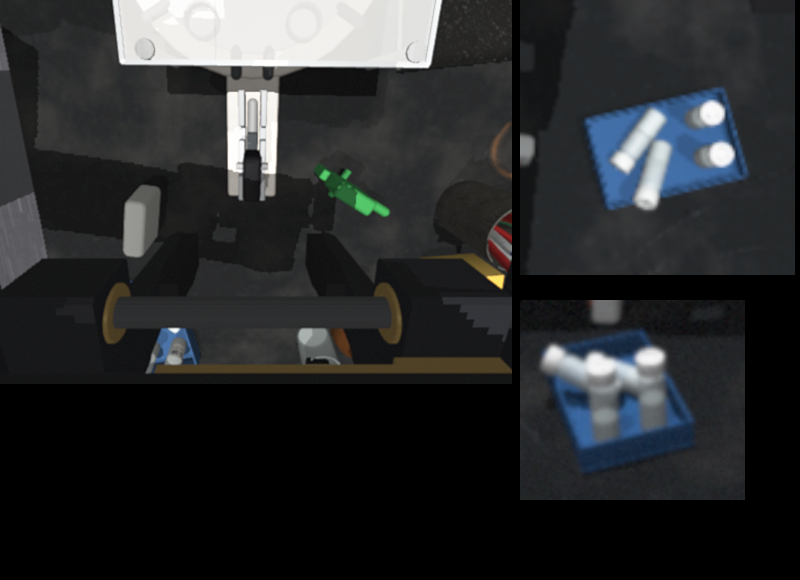

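All four vials are in the tray: two standing, two lying, one of those leaning with its cap over the wall and its centre well inside. The slide sits in the outer notch at (252,172), and the rim lugs at (236,65) and (268,65) straddle the rail line at x≈252. Now I relock.

Call:
arm_command(
  motion=[
    [[0,0,-0.02,0,1.5,-40,0.1],[0,0,-0.02,0,1.5,-80,0],[0,0,-0.02,0,1.5,-120,0],[0,0,-0.02,0,1.5,-150,0],[0,0,-0.02,0,1.5,-170,0],[0,0,-0.02,0,1.5,-179,0],[0,0,-0.02,0,1.5,-179,-1],[0,0,-0.02,0,1.5,-179,-1],[0,0,-0.02,0,1.5,-179,-1],[0,0,-0.02,0,1.5,-179,-1]],
  ],
  newtons=20,
)

```text
clock: 52.4
tcp_pos: [0.5618, 0.0064, 0.0552]
tool_rot: [179.9, 0.0, 90.0]
wrist_force: [-0.4, -1.3, 3.5]
opening: 0.018
gripper_force: 19.9
```

Call:
arm_command(
  motion=[
    [[0,0,0,0,0,0,-1],[0,0,0,0,0,6,-1],[0,0,0,0,0,12,-1],[0,0,0,0,0,18,-1],[0,0,0,0,0,23,-1],[0,0,0,0,10,23,-1],[0,0,0,0,20,23,-1],[0,0,0,0,30,23,-1],[0,0,0,0,40,23,-1],[0,0,0,0,40,23,-1]],
  ],
)

```text
clock: 53.4
tcp_pos: [0.561, 0.048, 0.0769]
tool_rot: [-180.0, -0.0, 90.1]
wrist_force: [0.0, -0.7, -1.5]
opening: 0.0179
gripper_force: 19.9
```

Call:
arm_command(
  motion=[
    [[0,0,0,0,-0.5,-5,-1],[0,0,0,0,-0.5,-10,-1],[0,0,0,0,-0.5,-15,-1],[0,0,0,0,-0.5,-19,-1],[0,0,0,0,-0.5,-22,-1],[0,0,0,0,-0.5,-22,-1],[0,0,0,0,-0.5,-22,-1],[0,0,0,0,-0.5,-22,-1],[0,0,0,0,-0.5,-22,-1],[0,0,0,0,-0.5,-22,-1]],
  ],
)

```text
clock: 54.4
tcp_pos: [0.5613, 0.0459, 0.0551]
tool_rot: [180.0, 0.0, 90.0]
wrist_force: [1.1, -0.6, -0.0]
opening: 0.018
gripper_force: 19.9
```

Fully down, at the same height as when gripped, with no contact force. Release and rise.

Call:
arm_command(
  motion=[
    [[0,0,0,0,0,0,0],[0,0,0,0,0,0,0],[0,0,0,0,0,0,0],[0,0,0,0,0,0,0],[0,0,0,0,0,30,0],[0,0,0,0,0,70,0],[0,0,0,0,0,115,0],[0,0,0,0,0,155,0],[0,0,0,0,-20,180,0],[0,0,0,0,-40,180,0]],
  ],
)

```text
clock: 55.4
tcp_pos: [0.5623, 0.0056, 0.2391]
tool_rot: [179.6, 0.1, 90.0]
wrist_force: [0.8, 0.7, -0.1]
opening: 0.044
gripper_force: 0.0
```

Run:
```python
from h import *
w=snapshot("wrist")[:,:,::-1]; t=snapshot("top")[:,:,::-1]
o=np.zeros((384,800,3),np.uint8); o[:,:512]=w; o[:275,520:795]=cv2.resize(t[185:295,290:400],None,fx=2.5,fy=2.5); cv2.imwrite("pics/fin.png",o)
K,T=cam("wrist"); print(proj([[.561,.047,.093]],K,T), sense()["wrist_force"])
```

```text
[[250.2481 135.5456]] [-0.4323 -0.1613  0.1349]
```

View pics/fin.png

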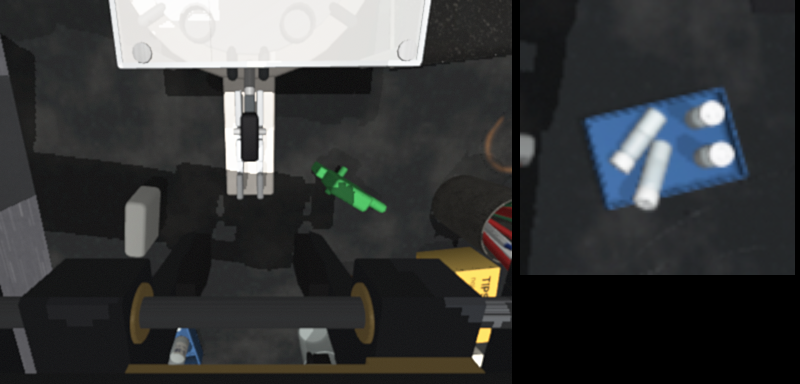

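The slide sits upright in the inner notch at (250,135), with its nose between the lugs. All four vials are in the tray, so I hand in.

```bash
python3 -c "
from plant import *
print(sign_off())"
```

```text
the job is handed in; nothing more can be done
None
```

The job is handed in (no verdict came back): the last pictures show all four vials in the blue tray, two standing and two lying after the tray was knocked (one leans with its cap over the wall), and the lock slide fully down in the inner notch.

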